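Put the sanding drums back on their rack in order of size

TASK

Put the four loose sanding drums from the bench onto the four empty pegs of the drum rack, so that the whole row steps down in diameter from the biggest drum, which is already on the peg at one end, to the thinnest, already at the other end. Slide each one right down so that it stands upright on the board, and leave the two end drums on their pegs.

Things in the scene. Friction and masses are not known exactly. Their poses are not given: they have to be found in the camera images.
- peg_1: First of the rack's four empty pegs, counted along the row in the rack's +y direction. The rack: a plywood board 92 x 520 x 18 mm fixed to the bench, six like pegs in line along its middle, 82 mm apart; the end pegs carry drums. Origin: the peg's axis at the board's top face; z up along the peg (tip at 46 mm), y along the row.
- peg_2: Second of the rack's four empty pegs, counted along the row in the rack's +y direction. Pegs are wooden dowels 8 mm thick, 46 mm tall above the board; the top 12 mm taper to a 3 mm tip. Origin: the peg's axis at the board's top face; z up along the peg (tip at 46 mm), y along the row.
- peg_3: Third of the rack's four empty pegs, counted along the row in the rack's +y direction. All six pegs are alike: its number tells only where it stands, not which drum belongs there. Origin: the peg's axis at the board's top face; z up along the peg (tip at 46 mm), y along the row.
- peg_4: Fourth of the rack's four empty pegs, counted along the row in the rack's +y direction. The board's top face is 18 mm above the bench. Origin: the peg's axis at the board's top face; z up along the peg (tip at 46 mm), y along the row.
- drum_76: The biggest drum, already on one of the rack's end pegs (which end differs from start to start). Made like the loose drums: 76 mm in diameter, 72 mm tall. Origin: centre of its underside, on the board's top face; z up.
- drum_64: Spindle-sander drum: an upright tube, red-brown abrasive sleeve on a black rubber core with a steel washer round the hole on its upper end. 64 mm in diameter, 72 mm tall, straight through bore of 16 mm, 300 g. Stands loose on the bench at the start. Origin: centre of its underside, on its axis; z along the axis, up.
- drum_51: Spindle-sander drum: an upright tube, red-brown abrasive sleeve on a black rubber core with a steel washer round the hole on its upper end. 51 mm in diameter, 72 mm tall, straight through bore of 16 mm, 180 g. Stands loose on the bench at the start. Origin: centre of its underside, on its axis; z along the axis, up.
- drum_38: Spindle-sander drum: an upright tube, red-brown abrasive sleeve on a black rubber core with a steel washer round the hole on its upper end. 38 mm in diameter, 72 mm tall, straight through bore of 16 mm, 100 g. Stands loose on the bench at the start. Origin: centre of its underside, on its axis; z along the axis, up.
- drum_26: Spindle-sander drum: an upright tube, red-brown abrasive sleeve on a black rubber core with a steel washer round the hole on its upper end. 26 mm in diameter, 72 mm tall, straight through bore of 16 mm, 50 g. Stands loose on the bench at the start. Origin: centre of its underside, on its axis; z along the axis, up.
- drum_20: The thinnest drum, already on the rack's other end peg: 20 mm in diameter, 72 mm tall, 13 mm bore. Origin: centre of its underside, on the board's top face; z up.
Not all that is in view belongs to the job. Leave any green look-alike of the drum_64 alone. Leave any yellow look-alike of the drum_51 alone.

How it is judged:
By the outcome, as a careful person would: the job done as asked, in the order asked, and still so for the second after the job is handed in, with the robot touching nothing.
It also fails if it takes over 106 s, if anything falls off the work surface, if the arm or the gripper's body presses on something with over 40 N, if the wrist force passes 120 N, or if a joint passes its speed limit or range.

ROBOT

A 6-joint arm with a two-finger parallel gripper is mounted at the origin on a cart in front of the work surface, level with it; the furniture and walls round the work are solid. World frame = base frame: x ahead of the robot, y to its left, z up, the work surface at z = 0. Lengths are in m, angles in rad, forces in N, time in s.
With the tool pointing down it reaches from about 0.425 to 1.125 m from the base axis. Payload 14.9 kg.
Tool frame: the origin (TCP) lies where the fingers leave the gripper's body, on its centre line; the fingertips stand 78 mm ahead of it and the grasp point (between the pads) lies 60 mm ahead of it; z points along the fingers, y is the line along which they close (so a half turn about z gives the same grasp; the last joint's range is limited). The gripper opens to 91 mm and grips with 3 to 60 N. Pads are 32 mm wide; open, the fingers measure 118 mm over their backs; the gripper's body (76 mm by 178 mm) begins 60 mm behind the grasp point.
Start: joints at [1.259, 0.379, 1.734, -0, 1.028, -0.033], TCP at [0.193, 0.673, 0.292] pointing down, gripper open.
Joint ranges: [-2.77, 2.77], [-0.74, 2.19], [0, 2.66], [-1.06, 4.2], [0.31, 2.87], [-3.08, 3.08]. Speed limits (rad/s): [1.89, 1.89, 2.39, 3.14, 3.14, 3.14].

INTERFACE

Orientations are given as a unit quaternion [x, y, z, w].
In Python, from workcell import robot gives the robot as it stands. The module is installed in compiled form; this text tells all that it offers.
- The arm moves only by the tool servo_tool, never from a script. Its argument "deltas" is a list of rows, each a list of 3 entries, a list of its own where there are three numbers: the gripper's target within -1 to 1 (shut at 1, half-way at 0, fully open at -1), then the shift along the world's x, y, z in m, then the turn about the world's z in degrees. In form: [[fingers, [tx, ty, tz], spin], ...]. A call has 1 to 10 rows; each row is the pose to reach, as a shift and turn from the pose commanded when the call began; what a row does not reach only later rows make up. A row lasts 1/10 s, in which the tool goes at most 50 mm and 8.59 degrees, less where a joint would pass 70% of its speed; a pose out of reach is approached as far as the arm can. A call with a gripper value outside its range is refused whole. The fingers move at their own pace and stop on an object; "squeeze" is the grip in N (left out, the last holds). Time passes only in rows, so rows that repeat a pose let the fingers close. It gives the time, the measured TCP pose, the force, the opening and the grip force at its end, in the units of the state.
- robot.state(): the state, without advancing time (a new reading comes with each control period).
- robot.get_image(name): name is "scene" or "side" or "wrist"; returns (picture, depth): 420x560x3 uint8, red, green, blue; 420x560 float32, m along the optical axis (not along the pixel's ray), 0 where there is no reading.
- robot.calibration(name): a dict with "fovy" (degrees; the focal length in pixels is half the picture's height over the tangent of half this angle, whatever the lens; pixels are square), "cx", "cy" (the principal point, pixels), "T" (4x4, takes a point from camera to world coordinates). Camera axes: x right, y down, z forward; pixel columns grow to the right and rows downward; lengths in m; the calibration is good to about 2 mm. A picture is of the moment at which its call begins: read the wrist's pose just before it. calibration takes no time and is no camera call; for the wrist camera it gives the pose at the moment of the call.
- robot.finish_job(): hands the job in; it is judged then, once.
The state is a dict: "clock": time; "q": joint angles; "qvel": joint speeds; "effort": joint torques, N m; "position": TCP position; "orientation": TCP orientation; "contact_force": force on the tool from outside, world axes, zero at the start; "ft_torque": the same for the moment, N m; "finger_gap": finger opening in m; "grip_force": force on a finger pad.
Only numpy, scipy, OpenCV 4.12 (cv2) and the standard library are available. Lean on these libraries where they do the work, as an engineer would, in place of code of your own. Each camera call takes 0.05 s, during which the arm holds its last target. There are 200 camera calls.

## Working session

There is one attempt and no reset: what is moved stays moved. The work goes in short steps, Python scripts to look and compute and a tool call to move; the robot and the scene stay as the last step left them, time stands still between calls to the robot, and variables do not carry over. Pictures are saved under pics/ and viewed, at most 14 in all, crops included, and the job is handed in when it is done.

Besides the shell and the picture viewer there is one more tool, called as name(argument=value, ...), one argument or row to a line, values as JSON. servo_tool: Moves the arm, as the interface text tells. Its arguments: {"type":"object","properties":{"deltas":{"type":"array","items":{"type":"array"}},"squeeze":{"type":"number"}},"required":["deltas"]}

```bash
mkdir -p pics
cat > h.py <<'E'
import numpy as np, cv2
from workcell import robot
def cam(n):
    c=robot.calibration(n); im,d=robot.get_image(n)
    f=210/np.tan(np.radians(c['fovy']/2)); return im,d,c,f
def cloud(d,c,f):
    v,u=np.mgrid[0:420,0:560]
    P=np.stack([(u-c['cx'])*d/f,(v-c['cy'])*d/f,d],-1)
    return P@c['T'][:3,:3].T+c['T'][:3,3]
def save(n,im): cv2.imwrite('pics/'+n+'.png',im[:,:,::-1])
E
python3 - <<'E'
from h import *
for n in ['scene','side','wrist']:
    im,d,c,f=cam(n); save(n+'0',im); np.savez('/tmp/'+n+'0.npz',im=im,d=d,f=f,cx=c['cx'],cy=c['cy'],T=c['T']); print(n,f,c['cx'],c['cy'],c['T'].round(3).tolist(),(d>0).mean())
a,b=[cv2.imread('pics/%s0.png'%n) for n in('scene','side')]
print(robot.state())
E
```

```text
scene 424.45762723157156 277.4323746753257 212.1383376007562 [[0.668, -0.558, 0.492, -0.158], [-0.744, -0.509, 0.432, -0.677], [0.009, -0.655, -0.756, 1.174], [0.0, 0.0, 0.0, 1.0]] 0.9622704081632653
side 382.2298110856799 278.28762491817645 204.1074734744019 [[-1.0, -0.016, -0.027, 0.607], [0.017, 0.454, -0.891, 1.15], [0.026, -0.891, -0.453, 0.657], [0.0, 0.0, 0.0, 1.0]] 0.9962287414965987
wrist 301.1041608905519 278.33876905905925 211.89926829181337 [[0.275, 0.927, 0.255, 0.12], [0.961, -0.265, -0.073, 0.694], [0.0, 0.265, -0.964, 0.385], [0.0, 0.0, 0.0, 1.0]] 0.9960416666666667
{'clock': 0.15, 'q': array([ 1.25870771e+00,  3.79295996e-01,  1.73464151e+00, -3.44321883e-05,
        1.02853468e+00, -3.33148126e-02]), 'qvel': array([ 0.0009478 , -0.00098467, -0.00102078,  0.001499  ,  0.00201778,
       -0.00063392]), 'effort': array([-6.43742660e-04, -7.64106560e+01, -4.34657192e+01,  6.49706461e-02,
        4.09282884e-02, -8.81375809e-05]), 'position': array([0.19257068, 0.67273997, 0.29173593]), 'orientation': array([ 1.38927171e-01,  9.90302503e-01, -4.35758614e-04, -6.10484433e-05]), 'contact_force': array([-1.05746918,  0.38221988, -0.13983156]), 'ft_torque': array([ 0.02567776, -0.04282014,  0.01103639]), 'grip_force': 0.0, 'finger_gap': 0.09120792834460895}
```

View pics/scene0.png

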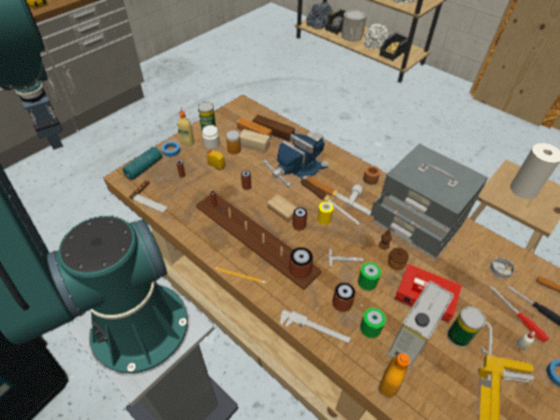

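View pics/side0.png

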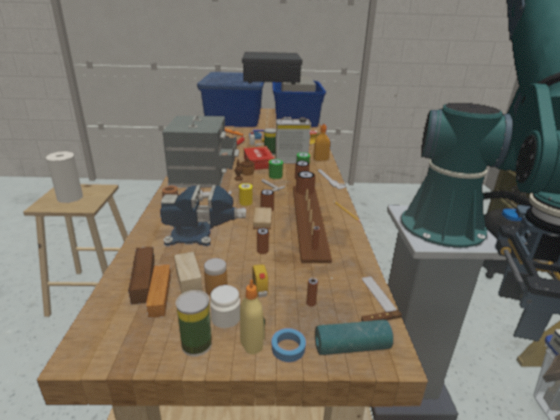

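Scene candidates are red-brown tubes at (344,296), (300,218), (246,180) and (181,169). The big end drum is at (301,262) and the thin one at (213,198). Look-alikes to leave are green (370,276) and (374,322), yellow (326,212), and brown things at (372,174), (398,258), (386,240).

Run:
```python
from h import *
Z=np.load('/tmp/scene0.npz'); im,d,f,T=Z['im'],Z['d'],Z['f'],Z['T']
c=dict(cx=Z['cx'],cy=Z['cy'],T=T); P=cloud(d,c,f)
for n,(u,v),zt in [('a',(344,296),.072),('b',(300,218),.072),('c',(246,180),.072),('d',(181,169),.072),('big',(301,262),.09),('thin',(213,198),.09),('g1',(370,276),.072)]:
    w=np.zeros(d.shape,bool); w[v-30:v+30,max(u-30,0):u+30]=1
    m=w&(abs(P[...,2]-zt)<.007)
    k,L,S,C=cv2.connectedComponentsWithStats(m.astype(np.uint8))
    for i in range(1,k):
        if S[i,4]>15:
            q=P[L==i]; (cc,r)=cv2.minEnclosingCircle(q[:,:2].astype(np.float32)); print(n,S[i,4],C[i].round(),'c',np.round(cc,3),'d',round(2*r,3),'z',np.median(q[:,2]).round(3),'reach',np.hypot(*cc).round(3))
print(P[250:350:1][0][260:262].round(3))
# hi crop
s=cv2.resize(im[140:340,150:420],None,fx=2.9,fy=2.9,interpolation=2); save('crop',s)
# obstacles map heights
x,y=P[...,0],P[...,1]
g=np.zeros((24,24))
```

```text
a 141 [367. 272.] c [ 0.566 -0.414] d 0.055 z 0.07 reach 0.701
a 300 [345. 292.] c [ 0.464 -0.4  ] d 0.064 z 0.069 reach 0.613
a 150 [369. 317.] c [ 0.448 -0.501] d 0.059 z 0.069 reach 0.672
b 92 [324. 207.] c [ 0.691 -0.152] d 0.052 z 0.069 reach 0.708
b 120 [300. 213.] c [ 0.611 -0.103] d 0.051 z 0.069 reach 0.62
c 48 [246. 174.] c [0.622 0.17 ] d 0.04 z 0.069 reach 0.645
d 22 [179. 163.] c [0.493 0.4  ] d 0.028 z 0.069 reach 0.635
big 363 [301. 257.] c [ 0.464 -0.231] d 0.078 z 0.087 reach 0.518
thin 17 [213. 192.] c [0.465 0.177] d 0.022 z 0.087 reach 0.498
g1 260 [371. 271.] c [ 0.577 -0.416] d 0.065 z 0.07 reach 0.711
g1 237 [347. 292.] c [ 0.464 -0.4  ] d 0.064 z 0.069 reach 0.613
[[ 0.428 -0.087  0.024]
 [ 0.434 -0.086  0.017]]
```

View pics/crop.png

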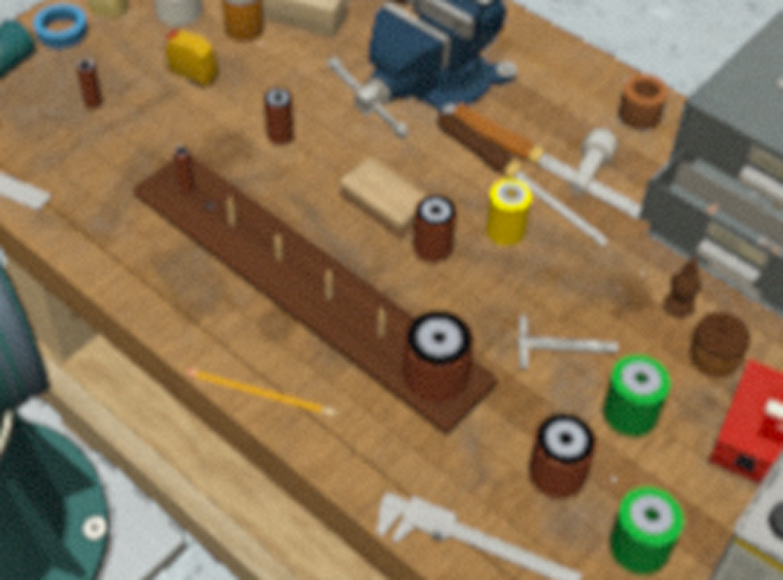

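View pics/wrist0.png

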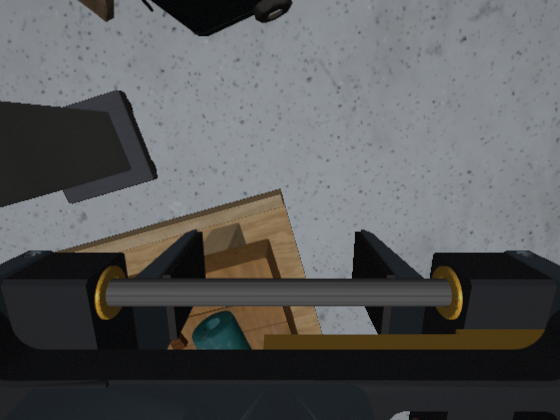

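The crop confirms it: 64 mm drum at crop (562,455), 51 at (435,228), 38 at (279,115), 26 at (89,83). The big drum is at the −y end, so going +y the order is 64, 51, 38, 26. Next I measure the pegs and the obstacle heights around the picks.

Run:
```python
from h import *
Z=np.load('/tmp/scene0.npz'); im,d,f,T=Z['im'],Z['d'],Z['f'],Z['T']
c=dict(cx=Z['cx'],cy=Z['cy'],T=T); P=cloud(d,c,f); x,y,z=P[...,0],P[...,1],P[...,2]
m=(x>.44)&(x<.49)&(y>-.18)&(y<.14)&(z>.026)&(z<.075)
k,L,S,C=cv2.connectedComponentsWithStats(m.astype(np.uint8),connectivity=8)
for i in range(1,k):
    if S[i,4]>3: q=P[L==i]; print('peg',S[i,4],C[i].round(),q.mean(0).round(4),q.min(0).round(3),q.max(0).round(3))
m=(abs(x-.465)<.03)&(y<.13)&(y>-.15)&(z<.03); print('board z',np.median(z[m]))
print('table z',np.median(z[(x>.53)&(x<.58)&(y>-.1)&(y<.15)]))
for n,cx,cy,r in [('a',.464,-.4,.032),('b',.611,-.103,.026),('c',.622,.17,.02),('d',.493,.4,.014)]:
    for lab,hx,hy,zm in [('body',.11,.06,.09),('fing',.075,.025,.02)]:
        m=(abs(x-cx)<hx)&(abs(y-cy)<hy)&(np.hypot(x-cx,y-cy)>r+.005)&(z>zm)
        print(n,lab,m.sum(), np.round(np.c_[x[m],y[m],z[m]][:: max(1,m.sum()//4)],3).tolist())
```

```text
peg 15 [229. 212.] [0.4631 0.0945 0.0458] [0.46  0.091 0.032] [0.467 0.098 0.059]
peg 16 [246. 224.] [0.4629 0.0137 0.0434] [0.46  0.011 0.026] [0.466 0.016 0.061]
peg 20 [263. 237.] [ 0.4633 -0.0678  0.0432] [ 0.46  -0.071  0.027] [ 0.469 -0.063  0.056]
peg 17 [281. 251.] [ 0.4623 -0.1499  0.0441] [ 0.46  -0.154  0.028] [ 0.466 -0.145  0.061]
board z 0.016098618821407173
table z -0.002639179936961611
a body 0 []
a fing 0 []
b body 0 []
b fing 0 []
c body 29 [[0.698, 0.141, 0.106], [0.688, 0.131, 0.109], [0.695, 0.128, 0.1], [0.689, 0.123, 0.097], [0.688, 0.112, 0.095]]
c fing 0 []
d body 0 []
d fing 0 []
```

servo_tool(
  deltas=[
    [-1,[0.05,0,0],-8],
    [-1,[0.1,-0.03,0],-16],
    [-1,[0.14,-0.06,0],-24],
    [-1,[0.18,-0.1,0],-32],
    [-1,[0.22,-0.14,0],-40],
    [-1,[0.25,-0.18,0],-48],
    [-1,[0.26,-0.22,0],-56],
    [-1,[0.26,-0.25,0],-64],
    [-1,[0.26,-0.273,0],-72],
    [-1,[0.26,-0.273,0],-74],
  ],
)

```text
clock: 1.15
position: [0.4527, 0.3972, 0.292]
orientation: [0.71, 0.705, -0.001, 0.0]
contact_force: [0.3, 0.4, 0.6]
finger_gap: 0.0912
grip_force: 0.0
```

Pegs (corrected to their axes) are at x≈0.465, y≈−0.148, −0.066, 0.016, 0.097, at the expected pitch. Vise parts near the 38 mm drum reach about z 0.11. I start with the 26 mm drum and check it with the wrist camera on the way.

servo_tool(
  deltas=[
    [-0.3,[0.035,0,-0.03],0],
    [-0.3,[0.04,0.003,-0.06],0],
    [-0.3,[0.04,0.003,-0.06],0],
    [-0.3,[0.04,0.003,-0.06],0],
  ],
)

```text
clock: 1.55
position: [0.4922, 0.4028, 0.2322]
orientation: [0.707, 0.707, -0.001, -0.0]
contact_force: [-1.1, -0.2, -0.4]
finger_gap: 0.0621
grip_force: 0.0
```

```bash
cat >> h.py <<'E'
def top(n,xy,zt,tag=None,R=.06):
    im,d,c,f=cam(n)
    if tag: save(tag,im)
    P=cloud(d,c,f); m=(np.hypot(P[...,0]-xy[0],P[...,1]-xy[1])<R)&(abs(P[...,2]-zt)<.007)
    k,L,S,C=cv2.connectedComponentsWithStats(m.astype(np.uint8))
    for i in range(1,k):
        if S[i,4]>40:
            q=P[L==i]; cc,r=cv2.minEnclosingCircle(q[:,:2].astype(np.float32)); print(n,S[i,4],C[i].round(),np.round(cc,4),'d',round(2*r,4),'z',np.median(q[:,2]).round(4))
E
python3 - <<'E'
from h import *
print(robot.state()['position']); top('wrist',(.493,.4),.072,'w1')
E
```

```text
[0.49222137 0.40281529 0.2321813 ]
wrist 463 [283. 214.] [0.4959 0.4051] d 0.0259 z 0.0714
```

View pics/w1.png

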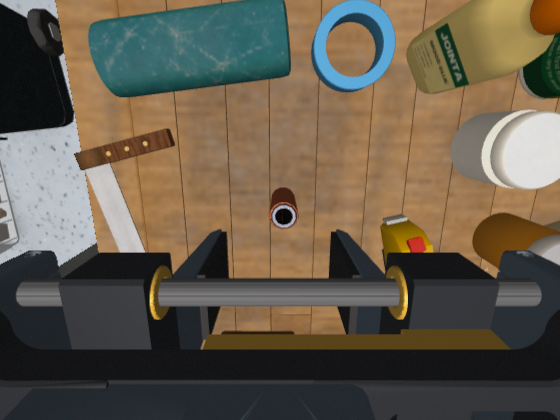

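The 26 mm drum's top is at pixel (283,214), which gives (0.496, 0.405, 0.071). That fits. I use the wrist camera for the fine numbers and grasp.

servo_tool(
  deltas=[
    [-0.3,[0.003,0.002,-0.045],0],
    [-0.3,[0.003,0.002,-0.085],0],
    [-0.3,[0.003,0.002,-0.11],0],
    [-0.3,[0.003,0.002,-0.12],0],
    [1,[0.003,0.002,-0.12],0],
    [1,[0.003,0.002,-0.12],0],
    [1,[0.003,0.002,-0.12],0],
    [1,[0.003,0.002,-0.12],0],
    [1,[0.003,0.002,-0.12],0],
    [1,[0.003,0.002,-0.12],0],
  ],
  squeeze=15,
)

```text
clock: 2.6
position: [0.4962, 0.4054, 0.1133]
orientation: [0.707, 0.707, 0.001, 0.0]
contact_force: [-1.1, -1.2, 8.3]
finger_gap: 0.0265
grip_force: 15.0
```

servo_tool(
  deltas=[
    [1,[0,0,0.05],0],
    [1,[0,0,0.1],0],
    [1,[0,-0.02,0.13],0],
    [1,[-0.005,-0.065,0.13],0],
    [1,[-0.01,-0.11,0.13],0],
    [1,[-0.015,-0.155,0.13],0],
    [1,[-0.02,-0.2,0.13],0],
    [1,[-0.025,-0.245,0.13],0],
    [1,[-0.03,-0.29,0.13],0],
    [1,[-0.031,-0.335,0.13],0],
  ],
)

```text
clock: 3.6
position: [0.4638, 0.0684, 0.2425]
orientation: [0.707, 0.707, 0.0, 0.0]
contact_force: [0.4, 0.3, -1.0]
finger_gap: 0.0258
grip_force: 15.0
```

servo_tool(
  deltas=[
    [1,[0,-0.045,0],0],
    [1,[0,-0.09,0],0],
    [1,[0,-0.135,0],0],
    [1,[0,-0.18,0],0],
    [1,[0,-0.225,0],0],
    [1,[0,-0.24,0],0],
    [1,[0,-0.24,0],0],
    [1,[0,-0.24,0],0],
  ],
)

```text
clock: 4.4
position: [0.4644, -0.1695, 0.2421]
orientation: [0.707, 0.707, -0.0, -0.0]
contact_force: [-0.9, 0.2, -0.3]
finger_gap: 0.0263
grip_force: 15.0
```

Run:
```python
from h import *
print(robot.state()['position'],robot.state()['finger_gap'])
im,d,c,f=cam('wrist'); save('w2',im); P=cloud(d,c,f); x,y,z=P[...,0],P[...,1],P[...,2]
np.savez('/tmp/w2.npz',P=P,im=im)
m=(x>.43)&(x<.5)&(y>-.19)&(y<.14)&(z>.05)&(z<.08)
k,L,S,C=cv2.connectedComponentsWithStats(m.astype(np.uint8),connectivity=8)
for i in range(1,k):
    if S[i,4]>3: q=P[L==i]; print('peg',S[i,4],C[i].round(),np.median(q,0).round(4),q.min(0).round(3),q.max(0).round(3))
print('board',np.median(z[(abs(x-.465)<.03)&(y>-.1)&(y<.1)&(z<.03)]))
```

```text
[ 0.46443846 -0.16950262  0.24214822] 0.026331233923598346
peg 70 [279.  95.] [ 0.4643 -0.066   0.0581] [ 0.461 -0.069  0.051] [ 0.468 -0.061  0.067]
peg 56 [279. 186.] [ 0.4643 -0.1456  0.0576] [ 0.461 -0.15   0.05 ] [ 0.468 -0.143  0.066]
board 0.018728510217304678
```

View pics/w2.png

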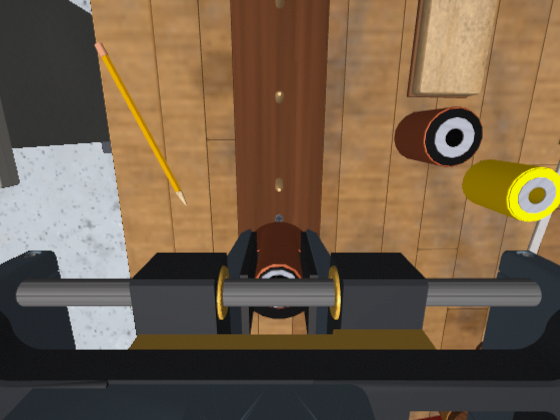

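The picture shows the drum held between the pads and peg tips at (279,186), (279,97) and (279,5), in line with the tool. The wrist view puts the pegs at x=0.464, y=−0.147, −0.065, so the other two are at 0.017 and 0.098. I place the 26 mm drum on peg_4.

servo_tool(
  deltas=[
    [1,[0,0.045,0],0],
    [1,[0,0.09,0],0],
    [1,[0,0.135,0],0],
    [1,[0,0.18,0],0],
    [1,[0,0.225,0],0],
    [1,[0,0.26,0],0],
    [1,[0,0.268,0],0],
    [1,[0,0.268,-0.03],0],
    [1,[0,0.268,-0.045],0],
    [1,[0,0.268,-0.055],0],
  ],
)

```text
clock: 5.45
position: [0.4637, 0.0985, 0.1861]
orientation: [0.706, 0.708, -0.001, -0.0]
contact_force: [-0.1, 0.1, -0.1]
finger_gap: 0.026
grip_force: 15.0
```

servo_tool(
  deltas=[
    [1,[0,0,-0.01],0],
    [1,[0,0,-0.02],0],
    [1,[0,0,-0.03],0],
    [1,[0,0,-0.04],0],
    [1,[0,0,-0.05],0],
    [1,[0,0,-0.053],0],
    [1,[0,0,-0.055],0],
    [1,[0,0,-0.055],0],
  ],
)

```text
clock: 6.25
position: [0.4647, 0.098, 0.1322]
orientation: [0.707, 0.707, -0.0, -0.0]
contact_force: [0.5, -0.2, -0.5]
finger_gap: 0.0263
grip_force: 15.0
```

servo_tool(
  deltas=[
    [0,[0,0,0],0],
    [0,[0,0,0],0],
    [0,[0,0,0],0],
    [0,[0,0,0.04],0],
    [0,[0,0,0.085],0],
    [0,[0.03,0.01,0.12],0],
    [0,[0.075,0.03,0.12],0],
    [0,[0.12,0.05,0.12],0],
    [0,[0.16,0.07,0.12],0],
    [0,[0.16,0.07,0.12],0],
  ],
)

```text
clock: 7.25
position: [0.6285, 0.1698, 0.2526]
orientation: [0.707, 0.708, 0.001, 0.001]
contact_force: [-1.0, -1.3, -0.2]
finger_gap: 0.0454
grip_force: 0.0
```

servo_tool(
  deltas=[
    [0,[0,0,0],0],
    [0,[0,0,0],0],
  ],
)

```text
clock: 7.45
position: [0.6236, 0.1676, 0.2519]
orientation: [0.707, 0.707, -0.0, -0.0]
contact_force: [0.2, -0.9, 0.1]
finger_gap: 0.0455
grip_force: 0.0
```

Run:
```python
from h import *
print(robot.state()['position']); top('wrist',(.622,.17),.072,'w3')
top('scene',(.465,.098),.09,R=.03)
```

```text
[0.62363509 0.16758562 0.25194551]
wrist 1039 [279. 204.] [0.6233 0.1738] d 0.0379 z 0.0719
```

View pics/w3.png

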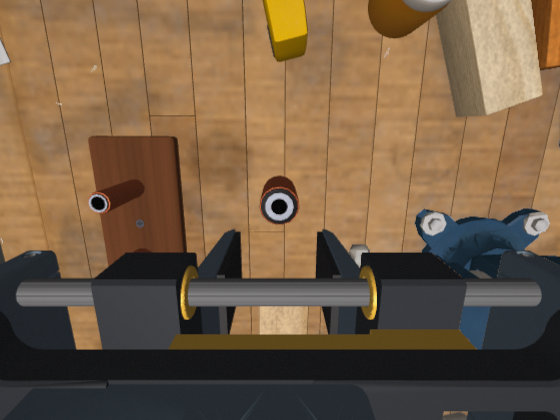

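Drum 38's top is at (279,204), giving (0.623, 0.174, 0.072). The vise is on the right, so I check its height under the gripper body's footprint.

Run:
```python
from h import *
Z=np.load('/tmp/scene0.npz'); Z2=np.load('/tmp/side0.npz')
for Z in (Z,Z2):
    P=cloud(Z['d'],dict(cx=Z['cx'],cy=Z['cy'],T=Z['T']),Z['f']).reshape(-1,3)
    q=P[(abs(P[:,0]-.623)<.097)&(abs(P[:,1]-.174)<.046)&(P[:,2]>.08)]
    print(len(q)); i=np.argsort(-q[:,2])[:6]; print(q[i].round(3))
```

```text
18
[[0.688 0.131 0.109]
 [0.691 0.13  0.107]
 [0.693 0.136 0.107]
 [0.687 0.136 0.106]
 [0.689 0.142 0.106]
 [0.696 0.134 0.106]]
26
[[0.697 0.14  0.108]
 [0.688 0.139 0.108]
 [0.694 0.139 0.108]
 [0.691 0.138 0.107]
 [0.69  0.144 0.107]
 [0.693 0.148 0.106]]
```

servo_tool(
  deltas=[
    [-0.3,[0,0.006,-0.04],0],
    [-0.3,[0,0.006,-0.08],0],
    [-0.3,[0,0.006,-0.105],0],
    [-0.3,[0,0.006,-0.12],0],
    [-0.3,[0,0.006,-0.126],0],
    [1,[0,0.006,-0.126],0],
    [1,[0,0.006,-0.126],0],
    [1,[0,0.006,-0.126],0],
    [1,[0,0.006,-0.126],0],
    [1,[0,0.006,-0.126],0],
  ],
  squeeze=18,
)

```text
clock: 8.55
position: [0.6253, 0.1741, 0.1274]
orientation: [0.707, 0.707, 0.001, 0.0]
contact_force: [-1.2, 0.1, 8.1]
finger_gap: 0.0385
grip_force: 18.0
```

servo_tool(
  deltas=[
    [1,[0,0,0.04],0],
    [1,[0,0,0.085],0],
    [1,[0,0,0.125],0],
    [1,[-0.04,-0.03,0.13],0],
    [1,[-0.08,-0.06,0.13],0],
    [1,[-0.12,-0.1,0.13],0],
    [1,[-0.15,-0.13,0.13],0],
    [1,[-0.159,-0.157,0.13],0],
    [1,[-0.159,-0.157,0.13],0],
    [1,[-0.159,-0.157,0.13],0],
  ],
)

```text
clock: 9.55
position: [0.4658, 0.0167, 0.2567]
orientation: [0.707, 0.707, 0.0, 0.0]
contact_force: [0.5, -0.8, -0.2]
finger_gap: 0.0383
grip_force: 18.0
```

servo_tool(
  deltas=[
    [1,[-0.001,0,-0.03],0],
    [1,[-0.001,0,-0.05],0],
    [1,[-0.001,0,-0.06],0],
    [1,[-0.001,0,-0.07],0],
    [1,[-0.001,0,-0.08],0],
    [1,[-0.001,0,-0.09],0],
    [1,[-0.001,0,-0.1],0],
    [1,[-0.001,0,-0.107],0],
    [1,[-0.001,0,-0.11],0],
    [1,[-0.001,0,-0.11],0],
  ],
)

```text
clock: 10.55
position: [0.4646, 0.017, 0.146]
orientation: [0.707, 0.707, -0.0, -0.0]
contact_force: [0.5, 0.6, -1.1]
finger_gap: 0.038
grip_force: 18.0
```

servo_tool(
  deltas=[
    [-0.5,[0,0,0],0],
    [-0.5,[0,0,0],0],
    [-0.5,[0,0,0],0],
    [-0.5,[0,0,0.04],0],
    [-0.5,[0,0,0.085],0],
    [-0.5,[0.03,-0.02,0.106],0],
    [-0.5,[0.07,-0.05,0.106],0],
    [-0.5,[0.11,-0.08,0.106],0],
    [-0.5,[0.148,-0.11,0.106],0],
    [-0.5,[0.148,-0.12,0.106],0],
  ],
)

```text
clock: 11.55
position: [0.6162, -0.1056, 0.2527]
orientation: [0.707, 0.707, 0.001, 0.001]
contact_force: [-0.3, 0.1, 0.6]
finger_gap: 0.0684
grip_force: 0.0
```

servo_tool(
  deltas=[
    [-0.5,[0,0,0],0],
    [-0.5,[0,0,0],0],
    [-0.5,[0,0,0],0],
  ],
)

```text
clock: 11.85
position: [0.6118, -0.1021, 0.2522]
orientation: [0.707, 0.707, -0.0, -0.0]
contact_force: [-0.3, 0.4, -0.5]
finger_gap: 0.0684
grip_force: 0.0
```

Run:
```python
from h import *
print(robot.state()['position'],robot.state()['finger_gap']); top('wrist',(.612,-.1),.072,'w4')
im,d,c,f=cam('wrist');P=cloud(d,c,f).reshape(-1,3)
for Z in [np.load('/tmp/scene0.npz')]:
    Q=cloud(Z['d'],dict(cx=Z['cx'],cy=Z['cy'],T=Z['T']),Z['f']).reshape(-1,3)
    for hx,hy in((.1,.05),(.07,.022)):
        q=Q[(abs(Q[:,0]-.612)<hx)&(abs(Q[:,1]+.1)<hy)&(np.hypot(Q[:,0]-.612,Q[:,1]+.1)>.031)]; print(q[np.argmax(q[:,2])])
```

```text
[ 0.6117528  -0.10210097  0.25224599] 0.06843867345534328
wrist 1991 [280. 208.] [ 0.6128 -0.1002] d 0.0509 z 0.0719
[ 0.69779813 -0.14981246  0.07293616]
[ 0.5737496  -0.1122485   0.00515379]
```

View pics/w4.png

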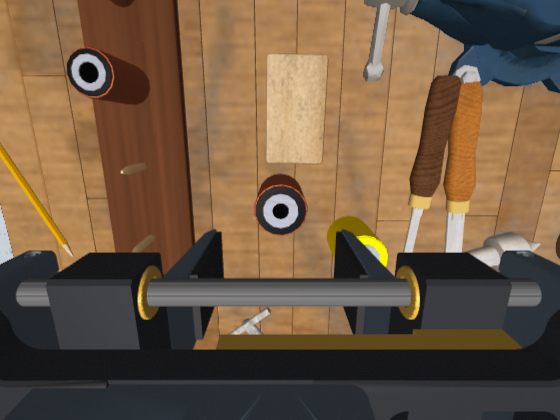

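Drum 51's top is at (280,208), giving (0.613, −0.100, 0.072). The yellow look-alike at (360,245) is clear of the fingers, and drum 38 stands upright on its peg at (90,72).

servo_tool(
  deltas=[
    [-0.5,[0.001,0.002,-0.04],0],
    [-0.5,[0.001,0.002,-0.085],0],
    [-0.5,[0.001,0.002,-0.115],0],
    [-0.5,[0.001,0.002,-0.13],0],
    [-0.5,[0.001,0.002,-0.135],0],
    [1,[0.001,0.002,-0.135],0],
    [1,[0.001,0.002,-0.135],0],
    [1,[0.001,0.002,-0.135],0],
    [1,[0.001,0.002,-0.135],0],
    [1,[0.001,0.002,-0.135],0],
  ],
  squeeze=22,
)

```text
clock: 12.95
position: [0.6144, -0.1012, 0.1188]
orientation: [0.707, 0.707, 0.001, 0.001]
contact_force: [-1.5, 0.8, 8.8]
finger_gap: 0.0508
grip_force: 22.0
```

servo_tool(
  deltas=[
    [1,[0,0,0.04],0],
    [1,[0,0,0.085],0],
    [1,[0,0,0.125],0],
    [1,[-0.04,0.005,0.13],0],
    [1,[-0.08,0.015,0.13],0],
    [1,[-0.12,0.025,0.13],0],
    [1,[-0.145,0.035,0.13],0],
    [1,[-0.149,0.035,0.13],0],
    [1,[-0.149,0.035,0.13],0],
    [1,[-0.149,0.035,0.13],0],
  ],
)

```text
clock: 13.95
position: [0.4657, -0.0663, 0.2478]
orientation: [0.707, 0.707, 0.0, 0.001]
contact_force: [0.3, -1.0, -1.5]
finger_gap: 0.0509
grip_force: 22.0
```

servo_tool(
  deltas=[
    [1,[-0.001,0.001,-0.03],0],
    [1,[-0.001,0.001,-0.05],0],
    [1,[-0.001,0.001,-0.06],0],
    [1,[-0.001,0.001,-0.07],0],
    [1,[-0.001,0.001,-0.08],0],
    [1,[-0.001,0.001,-0.09],0],
    [1,[-0.001,0.001,-0.1],0],
    [1,[-0.001,0.001,-0.107],0],
    [1,[-0.001,0.001,-0.11],0],
    [1,[-0.001,0.001,-0.11],0],
  ],
)

```text
clock: 14.95
position: [0.4636, -0.065, 0.137]
orientation: [0.707, 0.707, -0.0, -0.0]
contact_force: [0.6, 0.1, -2.0]
finger_gap: 0.0509
grip_force: 22.0
```

servo_tool(
  deltas=[
    [-0.75,[0,0,0],0],
    [-0.75,[0,0,0],0],
    [-0.75,[0,0,0],0],
    [-0.75,[0,0,0.04],0],
    [-0.75,[0,0,0.085],0],
    [-0.75,[0,-0.03,0.115],0],
    [-0.75,[0,-0.075,0.115],0],
    [-0.75,[0,-0.12,0.115],0],
    [-0.75,[0,-0.165,0.115],0],
    [-0.75,[0,-0.21,0.115],0],
  ],
)

```text
clock: 15.95
position: [0.4634, -0.2769, 0.2527]
orientation: [0.707, 0.707, 0.0, 0.0]
contact_force: [0.3, 0.1, 0.8]
finger_gap: 0.0799
grip_force: 0.0
```

servo_tool(
  deltas=[
    [-0.75,[0,-0.045,0],0],
    [-0.75,[0,-0.09,0],0],
    [-0.75,[0,-0.123,0],0],
    [-0.75,[0,-0.123,0],0],
    [-0.75,[0,-0.123,0],0],
    [-0.75,[0,-0.123,0],0],
  ],
)

```text
clock: 16.55
position: [0.4635, -0.3971, 0.2521]
orientation: [0.707, 0.707, 0.0, -0.0]
contact_force: [0.4, 0.2, 0.3]
finger_gap: 0.0794
grip_force: 0.0
```

Run:
```python
from h import *
print(robot.state()['position'],robot.state()['finger_gap']); top('wrist',(.464,-.398),.072,'w5')
```

```text
[ 0.46352785 -0.39714559  0.25210518] 0.07944774088991348
wrist 3199 [280. 211.] [ 0.4647 -0.3982] d 0.0639 z 0.0719
```

View pics/w5.png

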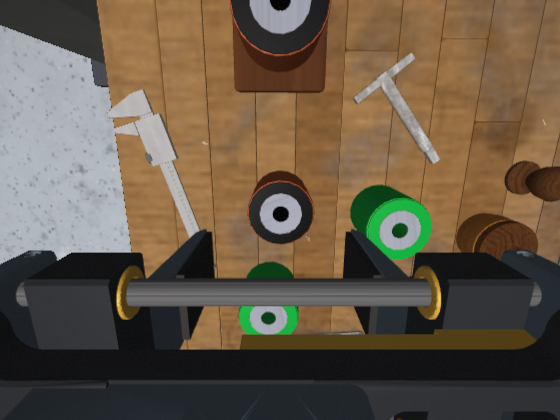

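Drum 64 (red-brown) has its top at (280,211), giving (0.465, −0.398, 0.072). The green ones at (398,230) and (268,318) are clear of the fingers.

servo_tool(
  deltas=[
    [-0.75,[0.001,-0.001,-0.04],0],
    [-0.75,[0.001,-0.001,-0.085],0],
    [-0.75,[0.001,-0.001,-0.115],0],
    [-0.75,[0.001,-0.001,-0.13],0],
    [-0.75,[0.001,-0.001,-0.135],0],
    [1,[0.001,-0.001,-0.135],0],
    [1,[0.001,-0.001,-0.135],0],
    [1,[0.001,-0.001,-0.135],0],
    [1,[0.001,-0.001,-0.135],0],
    [1,[0.001,-0.001,-0.135],0],
  ],
  squeeze=28,
)

```text
clock: 17.6
position: [0.4653, -0.3995, 0.1188]
orientation: [0.707, 0.707, 0.0, 0.001]
contact_force: [-0.5, 2.5, 8.5]
finger_gap: 0.0629
grip_force: 28.0
```

servo_tool(
  deltas=[
    [1,[0,0,0.04],0],
    [1,[0,0,0.085],0],
    [1,[0,0,0.13],0],
    [1,[0,0.045,0.14],0],
    [1,[0,0.09,0.14],0],
    [1,[0,0.135,0.14],0],
    [1,[0,0.18,0.14],0],
    [1,[0,0.225,0.14],0],
    [1,[0,0.251,0.14],0],
    [1,[0,0.251,0.14],0],
  ],
)

```text
clock: 18.6
position: [0.4642, -0.1455, 0.2577]
orientation: [0.706, 0.708, 0.0, 0.0]
contact_force: [0.5, -0.1, -1.3]
finger_gap: 0.0627
grip_force: 28.0
```

servo_tool(
  deltas=[
    [1,[0,0,0],0],
    [1,[0,0,0],0],
  ],
)

```text
clock: 18.8
position: [0.4648, -0.1487, 0.2576]
orientation: [0.707, 0.707, 0.0, 0.0]
contact_force: [0.0, 0.7, -2.6]
finger_gap: 0.0626
grip_force: 28.0
```

servo_tool(
  deltas=[
    [1,[0,0.001,-0.035],0],
    [1,[0,0.001,-0.06],0],
    [1,[0,0.001,-0.07],0],
    [1,[0,0.001,-0.08],0],
    [1,[0,0.001,-0.09],0],
    [1,[0,0.001,-0.1],0],
    [1,[0,0.001,-0.11],0],
    [1,[0,0.001,-0.117],0],
    [1,[0,0.001,-0.12],0],
    [1,[0,0.001,-0.12],0],
  ],
)

```text
clock: 19.8
position: [0.4646, -0.147, 0.137]
orientation: [0.707, 0.707, -0.0, -0.0]
contact_force: [-0.1, -0.3, -1.9]
finger_gap: 0.0625
grip_force: 28.0
```

servo_tool(
  deltas=[
    [-0.8,[0,0,0],0],
    [-0.8,[0,0,0],0],
    [-0.8,[0,0,0],0],
    [-0.8,[0,0,0.04],0],
    [-0.8,[0,0,0.085],0],
    [-0.8,[0,0,0.13],0],
    [-0.8,[0,-0.04,0.15],0],
    [-0.8,[0,-0.08,0.15],0],
    [-0.8,[0,-0.12,0.15],0],
    [-0.8,[0,-0.12,0.15],0],
  ],
)

```text
clock: 20.8
position: [0.4648, -0.2705, 0.2879]
orientation: [0.708, 0.706, 0.0, 0.001]
contact_force: [-0.6, 0.3, 0.5]
finger_gap: 0.0822
grip_force: 0.0
```

servo_tool(
  deltas=[
    [-0.8,[0,-0.045,0.02],0],
    [-0.8,[0,-0.09,0.04],0],
    [-0.8,[0,-0.13,0.06],0],
    [-0.8,[0,-0.13,0.06],0],
  ],
)

```text
clock: 21.2
position: [0.4652, -0.4009, 0.3501]
orientation: [0.708, 0.706, -0.0, 0.002]
contact_force: [-0.5, 1.0, 0.3]
finger_gap: 0.082
grip_force: 0.0
```

Run:
```python
from h import *
print(robot.state()['position'])
im,d,c,f=cam('scene'); P=cloud(d,c,f)
for y in (-.23,-.148,-.066,.016,.097,.179):
    m=(np.hypot(P[...,0]-.465,P[...,1]-y)<.043)&(abs(P[...,2]-.09)<.007)
    q=P[m]; q=q[abs(q[:,1]-y)<.041]; print(y,len(q),*(q[:,i].min().round(3) for i in(0,1)),*(q[:,i].max().round(3) for i in(0,1)),'z',np.percentile(q[:,2],[50,95]).round(4))
save('end',cv2.resize(im[140:340,150:420],None,fx=2.9,fy=2.9,interpolation=2))
```

```text
[ 0.46524244 -0.40094046  0.35013621]
-0.23 363 0.425 -0.269 0.499 -0.193 z [0.0873 0.0913]
-0.148 229 0.432 -0.18 0.497 -0.116 z [0.0873 0.0914]
-0.066 136 0.436 -0.092 0.486 -0.043 z [0.087 0.091]
0.016 69 0.443 -0.006 0.482 0.032 z [0.0868 0.091 ]
0.097 26 0.449 0.081 0.474 0.105 z [0.0865 0.093 ]
0.179 15 0.455 0.168 0.472 0.188 z [0.0866 0.0892]
```

View pics/end.png

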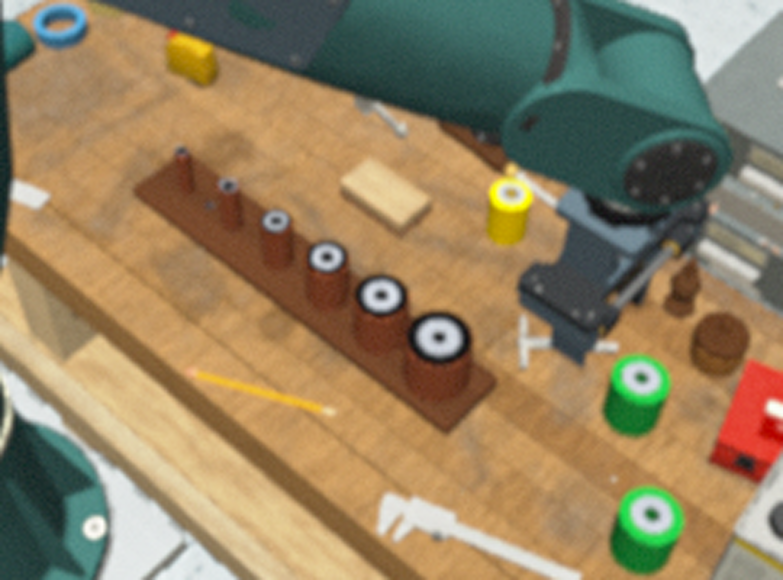

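All six drums stand upright in order, from the biggest at (439,338) to the thinnest at (183,155), with their tops level at about 0.09 m. The gripper is clear of everything.

```bash
python3 -c "
from workcell import robot; print(robot.finish_job())"
```

```text
the job is handed in; nothing more can be done
None
```

The job is handed in at about 21 s: the 64, 51, 38 and 26 mm drums stand on pegs 1–4 in that order, upright and down on the board, between the two untouched end drums.

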